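# Grade a round bar on the taper gauge and bin it by size

### The arm

A 7-joint arm with a two-finger parallel gripper is mounted at the origin on a cart in front of the work surface, level with it; the furniture and walls round the work are solid. World frame = base frame: x ahead of the robot, y to its left, z up, the work surface at z = 0. Lengths are in m, angles in rad, forces in N, time in s.
With the tool pointing down it reaches from about 0.425 to 0.925 m from the base axis. Payload 6.8 kg.
Tool frame: the origin (TCP) lies at the very end of the fingers, on their centre line; the grasp point (between the pads) lies grip_point_offset behind it (grip_point_offset is the distance from the TCP to the grasp point, in m); z points along the fingers, y is the direction in which the jaws open and shut (so a half turn about z gives the same grasp; the last joint's range is limited). The gripper opens to 88 mm and grips with 3 to 60 N. Pads are 20 mm wide; open, the fingers measure 115 mm over their backs; the gripper's body (75 mm by 178 mm) begins 61 mm behind the grasp point.
Start: joints at [-1.438, 0.477, 0.022, 1.555, -0.011, 1.109, -0.083], TCP at [0.161, 0.656, 0.223] pointing down, gripper open.
Joint ranges: [-2.96, 2.96], [-0.34, 2.1], [-1.41, 1.46], [0.24, 2.44], [-1.37, 4.51], [0.17, 1.92], [-2.96, 2.96]. Speed limits (rad/s): [2.39, 2.39, 3.14, 3.14, 3.14, 3.14, 3.14].

### API

Orientations are given as a unit quaternion [x, y, z, w].
In Python, from station import get_obs, camera, finish_job, grip_point_offset gives the robot as it stands.
- The arm moves only by the tool apply_moves, never from a script. Its argument "targets" is a list of rows, each a list of 4 numbers: the shift along the tool's x, y, z in mm, then the turn about the tool's z in degrees. A call has 1 to 20 rows; each row is the pose to reach, as a shift and turn from the pose measured when the call began, along the tool's axes at that moment; what a row does not reach only later rows make up. A row lasts 1/12 s, in which the tool goes at most 41.7 mm and 7.16 degrees, less where a joint would pass 70% of its speed; a pose out of reach is approached as far as the arm can. A call with a gripper value outside its range is refused whole. "hand" is the opening, from -1 (shut) to 1 (fully open), set as the call begins (left out, the last holds). The fingers move at their own pace and stop on an object; "newtons" is the grip in N (left out, the last holds). Time passes only in rows, so rows that repeat a pose let the fingers close. It gives the time, the measured TCP pose, the force and the opening at its end, in the units of the state.
- get_obs(): the state, without advancing time (a new reading comes with each control period).
- camera(name): name is "scene" or "side" or "wrist"; returns a dict with "img" (400x640x3 uint8, red, green, blue), "intrinsics" (3x3 intrinsics, pixels), "k1" (the pictures are not rectified: a ray, as slopes to the right and down, at radius r is drawn at 1 + k1 r^2 times it, then the intrinsics apply), "extrinsics" (4x4, takes a point from camera to world coordinates); the wrist camera has in their place "mount" (4x4, takes a point from camera to tool coordinates, whose origin is the TCP and whose axes are the flange's). Camera axes: x right, y up, looking along -z (the intrinsics and any distortion apply to the point x, -y, -z); pixel columns grow to the right and rows downward; lengths in m; the calibration is good to about 2 mm. A picture is of the moment at which its call begins: read the wrist's pose just before it. There is no depth.
- finish_job(): hands the job in, once; it reports no verdict.
The state is a dict: "clock": time; "joint_positions": joint angles; "qd": joint speeds; "effort": joint torques, N m; "eef_pos": TCP position; "tool_rot": TCP orientation; "force": force on the tool from outside, world axes, zero at the start; "moment": the same for the moment, N m; "width": finger opening in m.
Only numpy, scipy, OpenCV 4.12 (cv2) and the standard library are available. Lean on these libraries where they do the work, as an engineer would, in place of code of your own. Each camera call takes 0.05 s, during which the arm holds its last target.

### The job

One round bar has been left standing by itself at the near left of the bench: find its size on the taper gauge and put it away. Set it upright in the wide mouth of the gauge's slot, slide it along the slot until it wedges, and see where it stops: before the first long cross line it belongs in the left of the three small bins, between the two long lines in the middle bin, past the second in the right bin. Put it in that bin, and leave the other two bars standing where they are.

Things in the scene. Friction and masses are not known exactly. Their poses are not given: they have to be found in the camera images.
- gauge: taper gauge fixed to the bench: base plate 230 x 86 x 6 mm carrying two steel rails (18 wide, 20 high, tops at z = 26 mm, round noses at the mouth). The slot between them lies on the gauge's x axis and narrows 1 mm every 15 mm, from 25 mm wide at x = -70 mm to 13 mm at x = +110 mm. Origin: centre of underside; x along the slot from wide mouth (nearest the robot) to narrow end, z up
- gauge_mouth (a point): point on the base plate's top, 6 mm above the bench, on the slot's centre line in front of the mouth, 95 mm from the gauge's origin along -x. The plate is open from x = -115 to -79 mm (tips of the noses) and level with the slot's floor: a place to set the bar down
- gauge_line1 (a point): where the first long black line across both rails crosses the slot's centre line, at the rails' tops; gauge x = -2.5 mm. A 22 mm bar wedges about 22 mm before it. The short ticks only mark half millimetres of width
- gauge_line2 (a point): the same for the second long line, gauge x = +42.5 mm. A 19 mm bar wedges about midway between the lines, a 16 mm bar about 22 mm past this one. A wedged bar stays put when let go, and pulls free towards the mouth with about the force that pushed it in; 5 to 10 N wedges it well, 25 N drives it up to 1 cm farther
- bar_a: one of three look-alike plain aluminium round bars, 80 mm long, 16, 19 and 22 mm thick (which is which is unknown until gauged), 35 to 110 g, standing upright on the bench. One of them (any) stands alone at the near left, x under 0.48 m; the other two close together at the back left, x over 0.52 m. Origin: centre of its underside, z along the bar to its top
- bar_b: one of three look-alike plain aluminium round bars, 80 mm long, 16, 19 and 22 mm thick (which is which is unknown until gauged), 35 to 110 g, standing upright on the bench. One of them (any) stands alone at the near left, x under 0.48 m; the other two close together at the back left, x over 0.52 m. Origin: centre of its underside, z along the bar to its top
- bar_c: one of three look-alike plain aluminium round bars, 80 mm long, 16, 19 and 22 mm thick (which is which is unknown until gauged), 35 to 110 g, standing upright on the bench. One of them (any) stands alone at the near left, x under 0.48 m; the other two close together at the back left, x over 0.52 m. Origin: centre of its underside, z along the bar to its top
- bar_a_mid (a point): centre of bar_a, 40 mm above its underside along its axis
- bar_b_mid (a point): centre of bar_b, likewise
- bar_c_mid (a point): centre of bar_c, likewise
- bin_left: left-hand (nearest the gauge) of three identical small blue-grey open bins in a row right of the gauge, fixed, centres 82 mm apart; 48 mm tall, 94 x 75 mm over the rim, inside 74 mm along x and 56 mm along y, floor 2 mm thick. Origin: centre of its underside, x away from the robot, y along the row to the left, z up
- bin_mid: middle of three identical small blue-grey open bins in a row right of the gauge, fixed, centres 82 mm apart; 48 mm tall, 94 x 75 mm over the rim, inside 74 mm along x and 56 mm along y, floor 2 mm thick. Origin: centre of its underside, x away from the robot, y along the row to the left, z up
- bin_right: right-hand of three identical small blue-grey open bins in a row right of the gauge, fixed, centres 82 mm apart; 48 mm tall, 94 x 75 mm over the rim, inside 74 mm along x and 56 mm along y, floor 2 mm thick. Origin: centre of its underside, x away from the robot, y along the row to the left, z up
There are look-alikes about, which are no part of the job. What is shaped like the bin_left but green is not meant.

How it is judged:
By the outcome, as a careful person would: the job done as asked, in the order asked, and still so for the second after the job is handed in, with the robot touching nothing.
It also fails if it takes over 45 s, if anything falls off the work surface, if the arm or the gripper's body presses on something with over 40 N, if the wrist force passes 120 N, or if a joint passes its speed limit or range.

## Working session

There is one attempt and no reset: what is moved stays moved. The work goes in short steps, Python scripts to look and compute and a tool call to move; the robot and the scene stay as the last step left them, time stands still between calls to the robot, and variables do not carry over. Pictures are saved under pics/ and viewed, and the job is handed in when it is done.

Besides the shell and the picture viewer there is one more tool, called by a JSON object that holds its "method" and its "body". apply_moves: Moves the arm, as the interface text tells. Its arguments: {"type":"object","properties":{"targets":{"type":"array","items":{"type":"array","items":{"type":"number"}}},"hand":{"type":"number"},"newtons":{"type":"number"}},"required":["targets"]}

```bash
mkdir -p pics; ls
cat > h.py <<'E'
import numpy as np,cv2
from station import get_obs,camera,grip_point_offset
def save(n,c): cv2.imwrite('pics/'+n,c['img'][:,:,::-1])
E
python3 - <<'E'
from h import *
o=get_obs();print(o,grip_point_offset)
for n in('scene','side','wrist'):
    c=camera(n);save(n+'0.png',c)
    print(n,{k:np.round(v,4).tolist() for k,v in c.items() if k!='img'})
E
```

```text
pics
{'clock': 0.0, 'joint_positions': array([-1.43809308,  0.47778323,  0.02233194,  1.55642623, -0.0114648 ,
        1.10927891, -0.08308605]), 'qd': array([ 0.00040973,  0.00082075,  0.00118547,  0.00133233, -0.00056037,
        0.00043928,  0.00032659]), 'effort': array([ 2.22602039e-04, -5.82837439e+01,  1.53509337e+00, -2.72610909e+01,
       -5.42486203e-02,  1.66465959e-02,  1.56623350e-04]), 'eef_pos': array([0.16085533, 0.65495003, 0.22170354]), 'tool_rot': array([ 1.20081879e-01,  9.92763598e-01, -8.83380720e-04, -2.71621469e-05]), 'force': array([0.35619409, 0.11957732, 0.72908811]), 'moment': array([-0.0085048 ,  0.00806728,  0.03104934]), 'width': 0.08802112359918261} 0.0187
scene {'intrinsics': [[482.6382, 0.0, 325.2644], [0.0, 482.6382, 203.8766], [0.0, 0.0, 1.0]], 'k1': 0.0477, 'extrinsics': [[-0.5032, 0.4553, -0.7345, -0.731], [-0.8641, -0.261, 0.4303, 0.5889], [0.0042, 0.8512, 0.5248, 0.9504], [0.0, 0.0, 0.0, 1.0]]}
side {'intrinsics': [[413.5992, 0.0, 320.6678], [0.0, 413.5992, 202.711], [0.0, 0.0, 1.0]], 'k1': -0.0457, 'extrinsics': [[0.9881, -0.1295, 0.0834, 0.6279], [0.1538, 0.8039, -0.5745, -1.0769], [0.0074, 0.5805, 0.8143, 1.3578], [0.0, 0.0, 0.0, 1.0]]}
wrist {'intrinsics': [[340.4207, 0.0, 313.8056], [0.0, 340.4207, 198.2901], [0.0, 0.0, 1.0]], 'k1': -0.0642, 'mount': [[-0.0, 0.9632, 0.2688, 0.0735], [1.0, 0.0001, -0.0001, -0.0007], [-0.0001, 0.2688, -0.9632, -0.1623], [0.0, 0.0, 0.0, 1.0]]}
```

View pics/scene0.png

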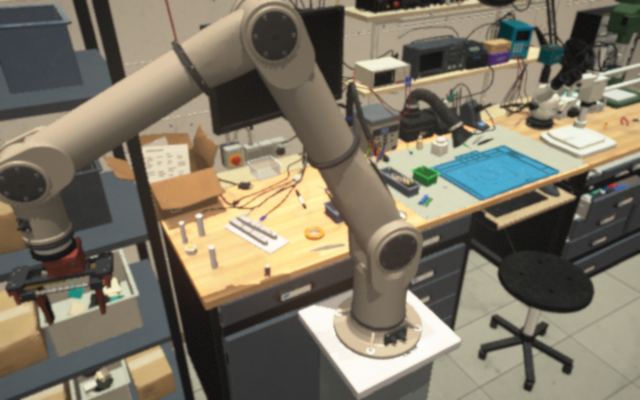

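View pics/side0.png

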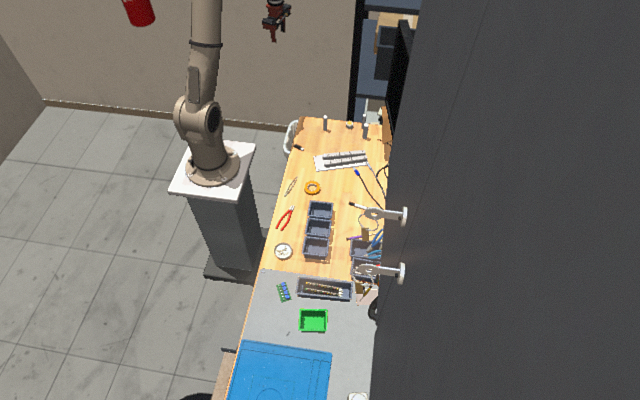

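View pics/wrist0.png

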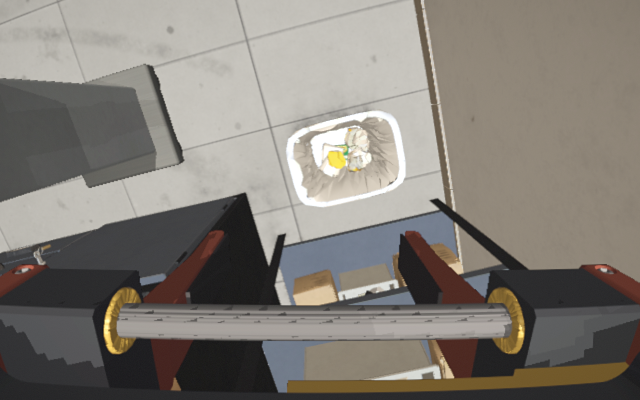

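Run:
```python
import cv2
a=cv2.imread('pics/scene0.png')[190:300,150:350];cv2.imwrite('pics/sc1.png',cv2.resize(a,None,fx=4,fy=4,interpolation=2))
a=cv2.imread('pics/side0.png')[90:280,260:410];cv2.imwrite('pics/si1.png',cv2.resize(a,None,fx=3,fy=3,interpolation=2))
```

```text
(no output)
```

View pics/sc1.png

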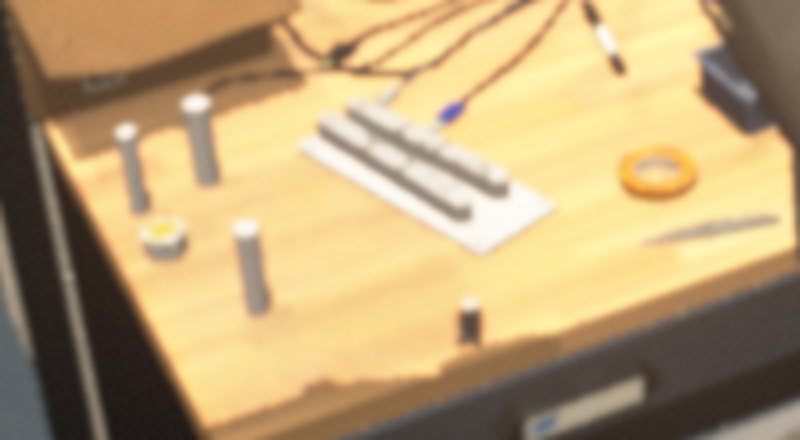

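View pics/si1.png

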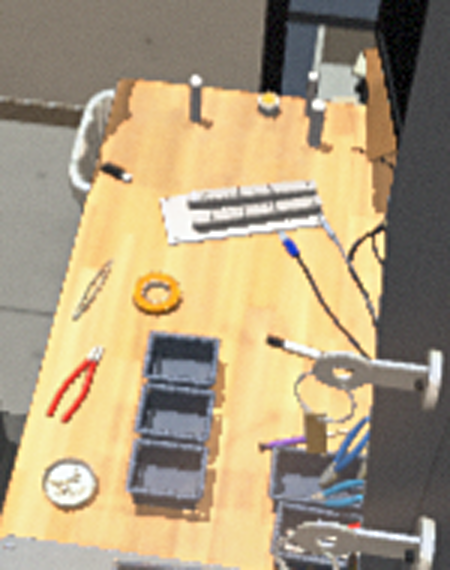

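```bash
cat >> h.py <<'E'
def pt(c,uv,z,T=None):
    uv=np.array(uv,float).reshape(-1,1,2)
    s=cv2.undistortPoints(uv,c['intrinsics'],np.array([c['k1'],0,0,0.]))[:,0]
    d=np.c_[s[:,0],-s[:,1],-np.ones(len(s))]
    E=c['extrinsics'] if T is None else T
    d=d@E[:3,:3].T; p=E[:3,3]
    return p+d*((z-p[2])/d[:,2])[:,None]
def wristT(o,c):
    from scipy.spatial.transform import Rotation as R
    T=np.eye(4);T[:3,:3]=R.from_quat(o['tool_rot']).as_matrix();T[:3,3]=o['eef_pos'];return T@c['mount']
E
python3 - <<'E'
from h import *
s=camera('scene');d=camera('side')
np.set_printoptions(precision=4,suppress=True)
S=lambda p,z:print('scene',pt(s,np.array(p)/4+[150,190],z)[:,:2].tolist())
D=lambda p,z:print('side',pt(d,np.array(p)/3+[260,90],z)[:,:2].tolist())
S([[246,229]],.08);S([[258,308]],0);D([[196,80]],.08);D([[196,120]],0)
print('back');S([[196,103],[125,131]],.08);D([[317,104],[313,76]],.08)
print('plate');S([[300,147],[554,207],[481,254]],.006);D([[162,198],[172,243],[328,226]],.006)
print('rails tops ends: ');S([[325,117],[468,210],[354,103],[505,186]],.026);D([[190,201],[317,185],[196,224],[320,208]],.026)
print('bins');D([[148,333],[218,341],[212,388],[145,382]],.048);D([[136,447],[208,447],[206,495],[130,495]],.048)
E
```

```text
scene [[0.4429286441893395, 0.2942066337100257]]
scene [[0.4486219670697634, 0.29244442692743317]]
side [[0.4450621848742121, 0.29420794906090797]]
side [[0.4467362659877825, 0.29188638835968317]]
back
scene [[0.6294368243722134, 0.2728015478948455], [0.6174701233486287, 0.3345878598980949]]
side [[0.6276899467667487, 0.27279156020522244], [0.6164145947615267, 0.33135129646842754]]
plate
scene [[0.6329270883166881, 0.19035464557418913], [0.44517374783838337, 0.03993689020216096], [0.4174314536257856, 0.11861410803426592]]
side [[0.422216321825052, 0.11975272084237543], [0.45008648586049027, 0.03799499284705021], [0.6657429834143496, 0.1051294969246217]]
rails tops ends: 
scene [[0.6370127886865881, 0.16408858223059597], [0.4511823827549356, 0.1133897761949974], [0.6454292886938781, 0.1342177053517395], [0.4664535174283172, 0.07336994623905135]]
side [[0.46576640115635615, 0.10280760720725857], [0.6427495896119542, 0.16304989235922762], [0.4806287581970622, 0.061334050582550814], [0.6509951428939452, 0.11953294277658921]]
bins
side [[0.4489088118537354, -0.15173497727969776], [0.5405236469185356, -0.1498946112231324], [0.5430240518032224, -0.22307276141203425], [0.4580992455855218, -0.22754193848896442]]
side [[0.4634878322725219, -0.3229189258720332], [0.550250574944988, -0.3090182648130141], [0.5572836188033901, -0.3748186405191237], [0.4679865347974198, -0.38909793110122026]]
```

{"method": "apply_moves", "body": {"targets": [[-120,-95,0,20],[-240,-190,0,40],[-362,-284,0,58],[-362,-284,0,58],[-362,-284,0,58],[-362,-284,0,58],[-362,-284,0,58],[-362,-284,0,58],[-362,-284,0,58],[-362,-284,0,58],[-362,-284,0,58],[-362,-284,0,58],[-362,-284,0,58],[-362,-284,0,58]], "hand": 1, "newtons": 15}}

```text
clock: 1.42
eef_pos: [0.4445, 0.2935, 0.2224]
tool_rot: [0.586, 0.81, -0.0, -0.0]
force: [-0.3, 1.0, -0.3]
width: 0.0878
```

```bash
cat >> h.py <<'E'
def st():
    from scipy.spatial.transform import Rotation as R
    o=get_obs();M=R.from_quat(o['tool_rot']).as_matrix()
    print('t%.2f'%o['clock'],'p',np.round(o['eef_pos']*1000,1),'x',np.round(M[:,0],4),'y',np.round(M[:,1],4),'z',np.round(M[:,2],4),'yaw_y %.2f'%np.degrees(np.arctan2(M[1,1],M[0,1])),'F',np.round(o['force'],1),'w %.4f'%o['width'],'q',np.round(o['joint_positions'],2))
    return o,M
def wr(n):
    o,M=st();c=camera('wrist');save(n,c);return o,M,c,wristT(o,c)
E
python3 - <<'E'
from h import *
wr('w1.png')
E
```

```text
t1.42 p [444.5 293.5 222.4] x [-3.121e-01  9.500e-01 -2.000e-04] y [ 9.500e-01  3.121e-01 -5.000e-04] z [-4.e-04 -4.e-04 -1.e+00] yaw_y 18.19 F [-0.3  1.  -0.3] w 0.0878 q [-1.02  0.25  0.38  1.92 -0.11  1.   -0.27]
```

View pics/w1.png

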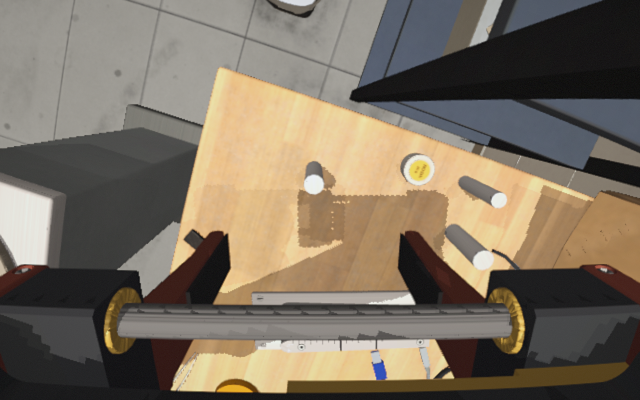

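Run:
```python
from h import *
o,M=st();c=camera('wrist');T=wristT(o,c)
print(pt(c,[[314,185],[482,260],[498,199]],.08,T)); print(pt(c,[[314,166]],0,T))
print(pt(c,[[305,185],[323,185]],.08,T))
```

```text
t1.47 p [443.9 294.4 222.3] x [-3.140e-01  9.494e-01 -2.000e-04] y [ 9.494e-01  3.140e-01 -8.000e-04] z [-7.e-04 -4.e-04 -1.e+00] yaw_y 18.30 F [-0.6 -0.1  0. ] w 0.0876 q [-1.02  0.25  0.38  1.92 -0.11  1.   -0.27]
[[0.44349576 0.29482976 0.08      ]
 [0.62671237 0.27474461 0.08      ]
 [0.61330999 0.33690952 0.08      ]]
[[0.44245227 0.29799273 0.        ]]
[[0.43564033 0.29223189 0.08      ]
 [0.45135067 0.29742864 0.08      ]]
```

{"method": "apply_moves", "body": {"targets": [[0,0,40,0],[0,0,80,0],[0,0,120,0],[0,0,155,0],[0,0,180,0],[0,0,190,0],[0,0,190,0],[0,0,190,0]]}}

```text
clock: 2.18
eef_pos: [0.4435, 0.2956, 0.0328]
tool_rot: [0.585, 0.811, -0.0, -0.0]
force: [0.3, 0.6, 0.4]
width: 0.0877
```

Run:
```python
from h import *
wr('w2.png')
```

```text
t2.18 p [443.5 295.6  32.8] x [-3.162e-01  9.487e-01  1.000e-04] y [ 9.487e-01  3.162e-01 -7.000e-04] z [-7.e-04 -2.e-04 -1.e+00] yaw_y 18.44 F [0.3 0.6 0.4] w 0.0877 q [-0.93  0.53  0.29  2.05 -0.26  0.6  -0.15]
```

View pics/w2.png

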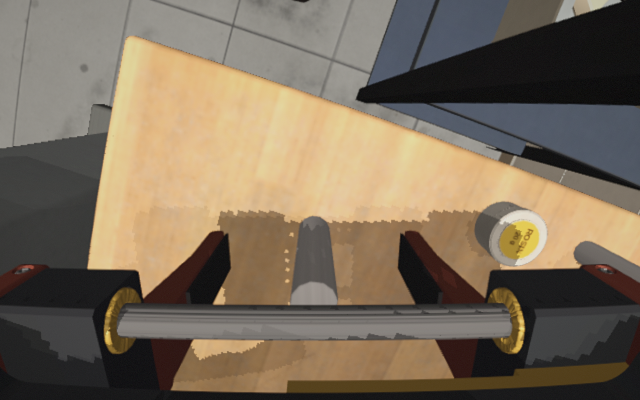

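{"method": "apply_moves", "body": {"targets": [[0,0,1,0],[0,0,1,0],[0,0,1,0],[0,0,1,0],[0,0,1,0],[0,0,1,0],[0,0,1,0],[0,0,1,0],[0,0,1,0],[0,0,1,0]], "hand": -1, "newtons": 20}}

```text
clock: 3.07
eef_pos: [0.4441, 0.2958, 0.0325]
tool_rot: [0.585, 0.811, 0.001, -0.0]
force: [-1.5, 0.1, 0.2]
width: 0.0246
```

{"method": "apply_moves", "body": {"targets": [[0,0,0,0],[0,0,0,0],[0,0,0,0],[0,0,0,0]]}}

```text
clock: 3.4
eef_pos: [0.4441, 0.2958, 0.0325]
tool_rot: [0.585, 0.811, 0.001, -0.0]
force: [-0.1, 0.3, 0.2]
width: 0.0187
```

{"method": "apply_moves", "body": {"targets": [[0,0,-30,0],[0,0,-70,0],[0,0,-110,0],[-40,0,-145,0],[-80,-2,-170,0],[-120,-4,-170,0],[-160,-5,-170,0],[-200,-6,-170,0],[-240,-6,-170,0],[-275,-6,-170,0],[-289,-6,-170,0],[-289,-6,-170,0],[-289,-6,-170,0],[-289,-6,-170,0]]}}

```text
clock: 4.57
eef_pos: [0.5291, 0.021, 0.202]
tool_rot: [0.584, 0.812, 0.001, -0.001]
force: [0.3, 0.7, -0.5]
width: 0.0185
```

Run:
```python
from h import *
wr('w3.png')
```

```text
t4.57 p [529.1  21.  202. ] x [-0.3172  0.9483  0.0015] y [9.483e-01 3.172e-01 2.000e-04] z [-3.0e-04  1.5e-03 -1.0e+00] yaw_y 18.50 F [ 0.3  0.7 -0.5] w 0.0185 q [-0.59  0.28  0.52  1.95 -0.17  0.95  0.34]
```

View pics/w3.png

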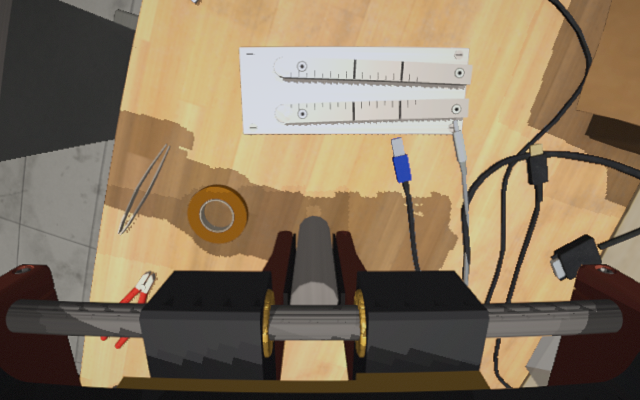

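Run:
```python
from h import *
a=cv2.imread('pics/w3.png')[35:145,225:485];cv2.imwrite('pics/w3z.png',cv2.resize(a,None,fx=3,fy=3,interpolation=2))
o,M=st();c=camera('wrist');T=wristT(o,c);save('w4.png',c)
hsv=cv2.cvtColor(c['img'],cv2.COLOR_RGB2HSV)
m=((hsv[:,:,1]<45)&(hsv[:,:,2]>150)).astype(np.uint8);m[150:]=0;m[:,:200]=0;m[:,500:]=0
m=cv2.morphologyEx(m,cv2.MORPH_OPEN,np.ones((5,5)))
cs=cv2.findContours(m,0,2)[0];k=max(cs,key=cv2.contourArea)
r=cv2.approxPolyDP(cv2.convexHull(k),6,True)[:,0];print(r.tolist());print(pt(c,r,.006,T)[:,:2])
print(cv2.minAreaRect(k))
p=pt(c,[[354,69],[354,109],[402,71],[402,110]],.026,T)[:,:2];print(p,p[:2].mean(0),p[2:].mean(0))
```

```text
t4.62 p [529.1  21.4 202.1] x [-0.3182  0.948   0.0015] y [9.480e-01 3.182e-01 3.000e-04] z [-2.0e-04  1.6e-03 -1.0e+00] yaw_y 18.56 F [-0.1  0.5  0.2] w 0.0189 q [-0.59  0.28  0.52  1.95 -0.17  0.95  0.34]
[[468, 49], [463, 149], [243, 133], [239, 48]]
[[0.63419064 0.1916243 ]
 [0.67078308 0.09818887]
 [0.44494449 0.03947149]
 [0.41834716 0.11852512]]
((352.9203796386719, 91.69468688964844), (233.14910888671875, 100.51021575927734), 3.814074993133545)
[[0.53132812 0.13316021]
 [0.54398634 0.09852029]
 [0.57502335 0.14635682]
 [0.58852025 0.11277961]] [0.53765723 0.11584025] [0.5817718  0.12956822]
```

View pics/w3z.png

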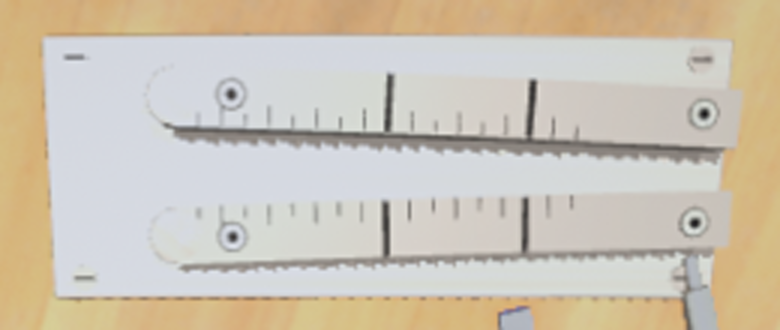

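Run:
```python
from h import *
o,M=st();c=camera('wrist');T=wristT(o,c)
f=lambda p,z:pt(c,np.array(p,float)/3+[225-1/3,35-1/3],z,T)[:,:2]
q=f([[390,73],[388,131],[386,201],[387,257],[533,79],[530,138],[525,196],[526,251]],.026)
L1=(q[0]+q[3])/2,(q[1]+q[2])/2;L2=(q[4]+q[7])/2,(q[5]+q[6])/2
print('L1',L1,'L2',L2,'w',np.linalg.norm(q[1]-q[2]),np.linalg.norm(q[5]-q[6]))
k=f([[44,37],[732,38],[57,296],[713,297]],.006);print(k)
d=k[1]-k[0];print('yaw',np.degrees(np.arctan2(*d[::-1])),np.linalg.norm(d),np.degrees(np.arctan2(*(k[3]-k[2])[::-1])))
d=k[0]-k[2];print(np.degrees(np.arctan2(-d[0],d[1])),np.linalg.norm(d))
print('near edge mid',(k[0]+k[2])/2)
for l in (L1,L2): print(np.degrees(np.arctan2(*((np.mean(l,axis=0)-(k[0]+k[2])/2)[::-1]))))
print('screws',f([[231,94],[232,237],[704,114],[694,222]],.026))
```

```text
t4.67 p [529.2  21.5 202.1] x [-0.3186  0.9479  0.0014] y [9.479e-01 3.186e-01 5.000e-04] z [-0.      0.0015 -1.    ] yaw_y 18.58 F [-0.  -0.1  0.2] w 0.0190 q [-0.59  0.28  0.52  1.95 -0.17  0.95  0.34]
L1 (array([0.53815616, 0.11512755]), array([0.53765175, 0.11508009])) L2 (array([0.58084842, 0.12990988]), array([0.58030616, 0.12947473])) w 0.02153143553332238 0.01792729098060629
[[0.41842619 0.11955489]
 [0.63421318 0.19344359]
 [0.4457588  0.03938791]
 [0.66336123 0.11285121]]
yaw 18.90197316745161 0.22808675181911617 18.65485093838237
18.826601672922262 0.08469838189871097
near edge mid [0.4320925 0.0794714]
18.611151487731583
18.686694609004018
screws [[0.48379334 0.11999519]
 [0.49776758 0.07832396]
 [0.62782235 0.16356613]
 [0.63846387 0.1316386 ]]
```

Run:
```python
from h import *
a=cv2.imread('pics/w4.png')[200:320,250:380];cv2.imwrite('pics/w4z.png',cv2.resize(a,None,fx=4,fy=4,interpolation=2))
c=camera('wrist')
c2=dict(c)
for r in (213,215,217): print(r,pt(c,[[300,r],[314,r],[328,r]],.0325,c['mount'])*1000)
```

```text
213 [[ 9.35871453 -8.65286363 32.5       ]
 [ 9.35863112 -0.23061383 32.5       ]
 [ 9.35652586  8.1918956  32.5       ]]
215 [[ 8.09192107 -8.6670134  32.5       ]
 [ 8.09195967 -0.23047231 32.5       ]
 [ 8.08969342  8.20632929 32.5       ]]
217 [[ 6.82076826 -8.68124888 32.5       ]
 [ 6.82092978 -0.23032977 32.5       ]
 [ 6.81850136  8.22085073 32.5       ]]
```

View pics/w4z.png

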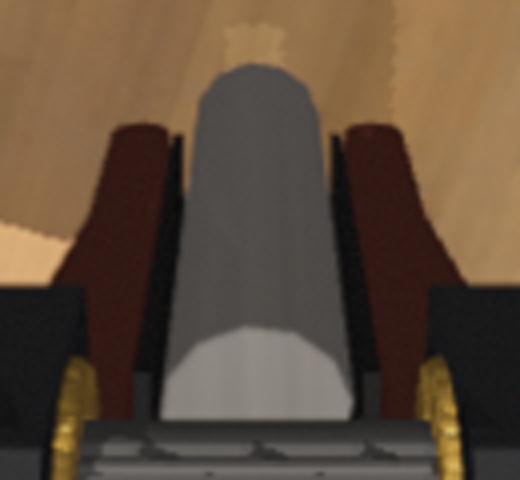

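{"method": "apply_moves", "body": {"targets": [[30,-20,0,0],[60,-40,20,0],[88,-54,40,0],[88,-54,70,0],[88,-54,100,0],[88,-54,130,0],[88,-54,150,0],[88,-54,155,0],[88,-54,155,0],[88,-54,155,0]]}}

```text
clock: 5.6
eef_pos: [0.4506, 0.088, 0.0479]
tool_rot: [0.584, 0.812, 0.001, -0.0]
force: [-0.2, 0.4, -0.6]
width: 0.0187
```

Run:
```python
from h import *
wr('w5.png')
for n,(r0,r1,c0,c1) in (('scene',(190,300,150,350)),('side',(90,200,260,410))):
    c=camera(n);save(n+'5.png',c);cv2.imwrite('pics/'+n+'5z.png',cv2.resize(c['img'][r0:r1,c0:c1,::-1],None,fx=4,fy=4,interpolation=2))
```

```text
t5.60 p [450.6  88.   47.9] x [-0.3188  0.9478  0.0012] y [0.9478 0.3188 0.0012] z [ 8.0e-04  1.5e-03 -1.0e+00] yaw_y 18.59 F [-0.2  0.4 -0.6] w 0.0187 q [-0.64  0.42  0.38  2.22 -0.3   0.55  0.29]
```

View pics/w5.png

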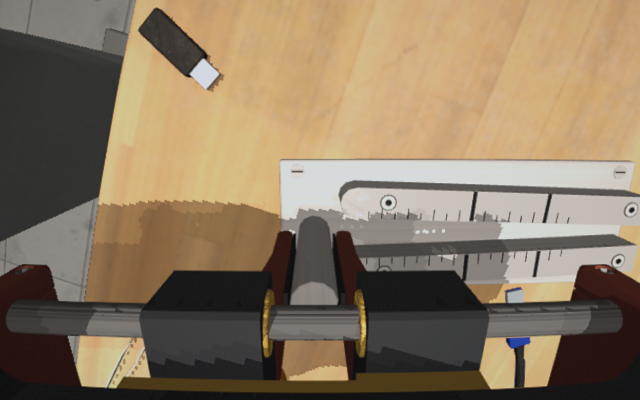

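View pics/scene5z.png

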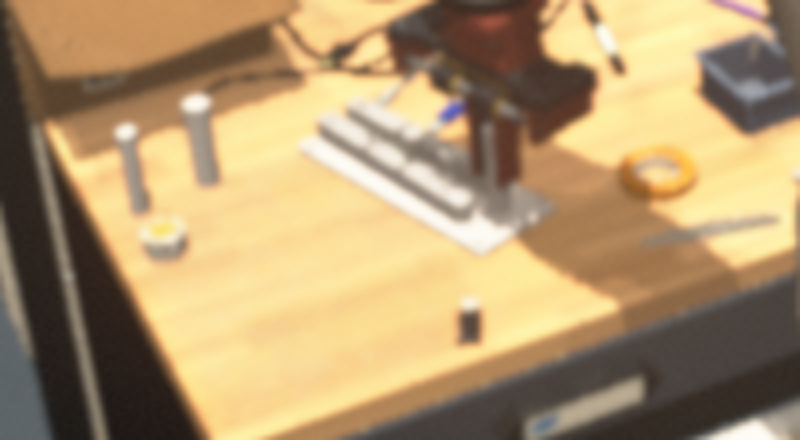

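View pics/side5z.png

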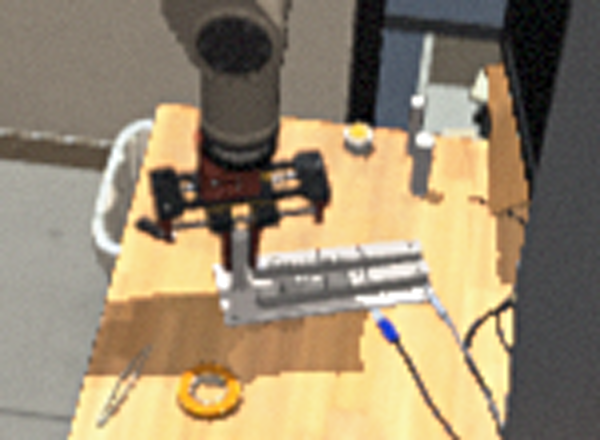

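Run:
```python
import cv2
a=cv2.imread('pics/w5.png')[150:300,270:640];cv2.imwrite('pics/w5z.png',cv2.resize(a,None,fx=2,fy=2,interpolation=2))
```

```text
(no output)
```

View pics/w5z.png

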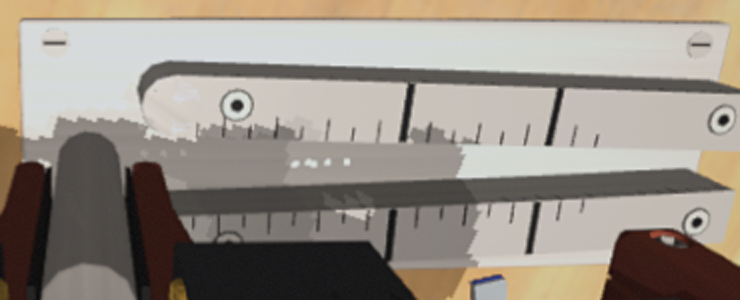

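Run:
```python
from h import *
o,M=st();c=camera('wrist');T=wristT(o,c)
f=lambda p,z:pt(c,np.array(p,float)/2+[270-.25,150-.25],z,T)[:,:2]
q=f([[403,142],[392,208],[551,146],[537,203]],.026)
a,b=q[:2].mean(0),q[2:].mean(0);print(q,a,b,np.linalg.norm(q[0]-q[1]),np.linalg.norm(q[2]-q[3]),np.degrees(np.arctan2(*(b-a)[::-1])))
bar=f([[88,132]],.0154);print('bar far edge',bar)
k=f([[20,19],[728,23]],.006);print(k,np.degrees(np.arctan2(*(k[1]-k[0])[::-1])))
y=np.array([np.cos(np.radians(18.7)),np.sin(np.radians(18.7))]);x=np.array([-y[1],y[0]])
bc=bar[0]-.0095*x
G=a+.0025*y
print('G',G,'bar in gauge',(bc-G)@y,(bc-G)@x,'tcp in gauge',(o['eef_pos'][:2]-G)@y,(o['eef_pos'][:2]-G)@x)
```

```text
t5.75 p [451.2  88.   48.6] x [-0.3184  0.9479  0.0015] y [0.9479 0.3184 0.0033] z [ 0.0027  0.0025 -1.    ] yaw_y 18.57 F [-0.4 -0.1 -0.1] w 0.0187 q [-0.64  0.42  0.38  2.22 -0.3   0.55  0.29]
[[0.53572137 0.1244671 ]
 [0.54180831 0.10437396]
 [0.57992121 0.13765424]
 [0.5849309  0.11988077]] [0.53876484 0.11442053] [0.58242606 0.1287675 ] 0.02099488307967611 0.01846599630187888 18.190401597371036
bar far edge [[0.44859146 0.09499566]]
[[0.41858553 0.11967418]
 [0.63541116 0.19272303]] 18.618741911469815
G [0.54113286 0.11522206] bar in gauge -0.09414102185412908 0.0010113166120012604 tcp in gauge -0.09388762763849733 0.0030827981977445476
```

{"method": "apply_moves", "body": {"targets": [[-1,0,4,0],[-1,0,7,0],[-1,0,9,0],[-1,0,9.5,0],[-1,0,9.5,0],[-1,0,9.5,0]]}}

```text
clock: 6.3
eef_pos: [0.4514, 0.087, 0.0389]
tool_rot: [0.584, 0.812, 0.002, 0.0]
force: [0.2, -0.2, -1.0]
width: 0.0187
```

{"method": "apply_moves", "body": {"targets": [[0,0,0.5,0],[0,0,1,0],[0,0,1.5,0],[0,0,1.5,0],[0,0,1.5,0]]}}

```text
clock: 6.72
eef_pos: [0.4516, 0.087, 0.0384]
tool_rot: [0.584, 0.812, 0.002, 0.0]
force: [-3.7, -1.9, 16.9]
width: 0.0187
```

{"method": "apply_moves", "body": {"targets": [[0,0,-0.5,0],[0,0,-0.5,0],[0,0,-0.5,0],[0,0,-0.5,0]], "hand": -0.36}}

```text
clock: 7.05
eef_pos: [0.4516, 0.087, 0.0388]
tool_rot: [0.584, 0.812, 0.002, 0.0]
force: [1.0, 0.3, 0.1]
width: 0.0282
```

Run:
```python
from h import *
wr('w6.png')
```

```text
t7.05 p [451.6  87.   38.8] x [-0.318   0.9481  0.0022] y [0.9481 0.318  0.0032] z [ 0.0023  0.0031 -1.    ] yaw_y 18.54 F [1.  0.3 0.1] w 0.0282 q [-0.63  0.44  0.37  2.22 -0.31  0.53  0.3 ]
```

View pics/w6.png

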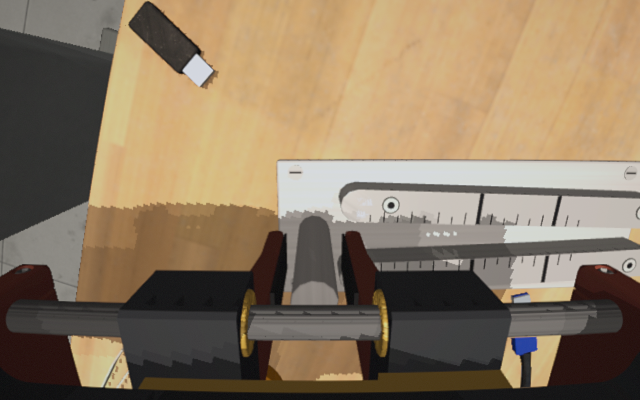

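{"method": "apply_moves", "body": {"targets": [[0,0,0,0],[0,0,0,0],[0,0,0,0],[0,0,0,0],[0,0,0,0],[0,8,0,0],[0,16,0,0],[0,24,0,0],[0,32,0,0],[0,40,0,0],[0,48,0,0],[0,54,0,0],[0,54,0,0]], "hand": -1, "newtons": 10}}

```text
clock: 8.18
eef_pos: [0.5044, 0.1048, 0.039]
tool_rot: [0.584, 0.812, 0.002, 0.001]
force: [0.1, 0.6, -0.6]
width: 0.0188
```

Run:
```python
from h import *
wr('w7.png')
```

```text
t8.18 p [504.4 104.8  39. ] x [-0.3185  0.9479  0.0019] y [0.9479 0.3185 0.0044] z [ 0.0036  0.0032 -1.    ] yaw_y 18.57 F [ 0.1  0.6 -0.6] w 0.0188 q [-0.62  0.5   0.36  2.1  -0.32  0.59  0.3 ]
```

View pics/w7.png

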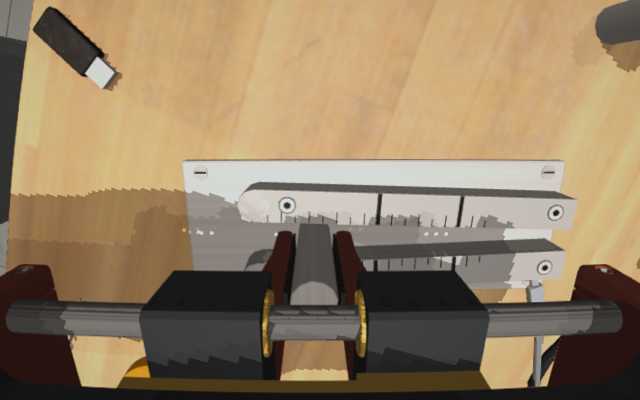

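{"method": "apply_moves", "body": {"targets": [[0,2,0,0],[0,4,0,0],[0,6,0,0],[0,8,0,0],[0,10,0,0],[0,11,0,0],[0,12,0,0],[0,12,0,0]]}}

```text
clock: 8.9
eef_pos: [0.5149, 0.1083, 0.0389]
tool_rot: [0.584, 0.812, 0.002, 0.0]
force: [0.0, 0.9, -0.7]
width: 0.0186
```

{"method": "apply_moves", "body": {"targets": [[0,2,0,0],[0,4,0,0],[0,6,0,0],[0,8,0,0],[0,8,0,0]]}}

```text
clock: 9.32
eef_pos: [0.5231, 0.1111, 0.039]
tool_rot: [0.584, 0.812, 0.002, 0.0]
force: [-0.7, 0.5, 0.2]
width: 0.0191
```

{"method": "apply_moves", "body": {"targets": [[0,2,0,0],[0,4,0,0],[0,7,0,0],[0,10,0,0],[0,13,0,0],[0,16,0,0],[0,19,0,0],[0,21,0,0],[0,22,0,0],[0,22,0,0]]}}

```text
clock: 10.15
eef_pos: [0.5442, 0.1181, 0.0391]
tool_rot: [0.584, 0.812, 0.002, 0.0]
force: [-0.1, 0.3, -1.3]
width: 0.0191
```

{"method": "apply_moves", "body": {"targets": [[0,1,0,0],[0,2,0,0],[0,3,0,0],[0,4,0,0],[0,5,0,0],[0,6,0,0],[0,6,0,0]]}}

```text
clock: 10.73
eef_pos: [0.5501, 0.1201, 0.0391]
tool_rot: [0.584, 0.812, 0.002, 0.001]
force: [0.6, 0.4, -0.9]
width: 0.0188
```

Now at gauge x ≈ +10 mm; finer steps.

{"method": "apply_moves", "body": {"targets": [[0,1,0,0],[0,2,0,0],[0,3,0,0],[0,4,0,0],[0,4,0,0]]}}

```text
clock: 11.15
eef_pos: [0.5541, 0.1214, 0.0391]
tool_rot: [0.584, 0.812, 0.002, 0.001]
force: [0.9, 0.0, -0.9]
width: 0.0185
```

{"method": "apply_moves", "body": {"targets": [[0,1,0,0],[0,2,0,0],[0,3,0,0],[0,3,0,0]]}}

```text
clock: 11.48
eef_pos: [0.5572, 0.1223, 0.0391]
tool_rot: [0.584, 0.812, 0.002, 0.001]
force: [0.5, -0.8, -1.1]
width: 0.0188
```

{"method": "apply_moves", "body": {"targets": [[0,1,0,0],[0,2,0,0],[0,2,0,0]]}}

```text
clock: 11.73
eef_pos: [0.5593, 0.1229, 0.0392]
tool_rot: [0.584, 0.812, 0.002, 0.001]
force: [-0.4, -1.0, -1.7]
width: 0.0188
```

{"method": "apply_moves", "body": {"targets": [[0,0.7,0,0],[0,1.4,0,0],[0,2,0,0],[0,2,0,0]]}}

```text
clock: 12.07
eef_pos: [0.5606, 0.1234, 0.039]
tool_rot: [0.584, 0.812, 0.002, 0.0]
force: [-1.9, -1.1, -0.5]
width: 0.019
```

{"method": "apply_moves", "body": {"targets": [[0,0.7,0,0],[0,1.4,0,0],[0,2,0,0],[0,2,0,0]]}}

```text
clock: 12.4
eef_pos: [0.5616, 0.1237, 0.0387]
tool_rot: [0.584, 0.812, 0.001, -0.0]
force: [-5.2, -2.3, 1.8]
width: 0.019
```

{"method": "apply_moves", "body": {"targets": [[0,1,0,0],[0,1.5,0,0],[0,2,0,0],[0,2,0,0]]}}

```text
clock: 12.73
eef_pos: [0.5622, 0.1239, 0.0386]
tool_rot: [0.584, 0.812, 0.0, -0.001]
force: [-7.0, -2.3, 5.3]
width: 0.0188
```

{"method": "apply_moves", "body": {"targets": [[0,0,0,0],[0,0,0,0],[0,0,0,0],[0,0,0,0]], "hand": -0.36}}

```text
clock: 13.07
eef_pos: [0.5633, 0.1245, 0.0389]
tool_rot: [0.584, 0.812, 0.001, -0.001]
force: [-0.2, 0.5, -0.8]
width: 0.0279
```

Run:
```python
from h import *
wr('w8.png')
a=cv2.imread('pics/w8.png')[140:320,110:510];cv2.imwrite('pics/w8z.png',cv2.resize(a,None,fx=2,fy=2,interpolation=2))
c=camera('side');save('side8.png',c);cv2.imwrite('pics/side8z.png',cv2.resize(c['img'][100:230,270:410,::-1],None,fx=4,fy=4,interpolation=2))
```

```text
t13.07 p [563.3 124.5  38.9] x [-0.3185  0.9479  0.0021] y [9.479e-01 3.185e-01 8.000e-04] z [ 1.0e-04  2.2e-03 -1.0e+00] yaw_y 18.57 F [-0.2  0.5 -0.8] w 0.0279 q [-0.6   0.58  0.36  1.95 -0.33  0.67  0.29]
```

View pics/w8z.png

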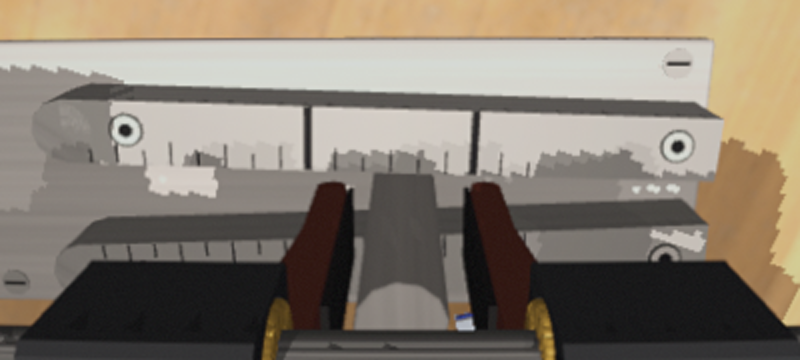

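View pics/side8z.png

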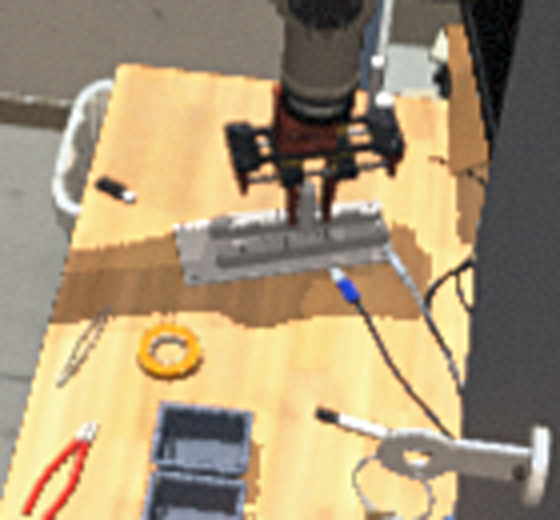

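{"method": "apply_moves", "body": {"targets": [[0,0,0,0],[0,0,0,0],[0,0,0,0],[0,0,0,0],[0,0,0,0],[0,-2,0,0],[0,-4,0,0],[0,-7,0,0],[0,-12,0,0],[0,-18,0,0],[0,-25,0,0],[0,-30,0,0],[0,-30,0,0],[0,-30,0,0]], "hand": -1, "newtons": 35}}

```text
clock: 14.33
eef_pos: [0.5338, 0.1145, 0.0388]
tool_rot: [0.584, 0.812, 0.0, -0.001]
force: [0.2, 0.5, -0.6]
width: 0.0187
```

{"method": "apply_moves", "body": {"targets": [[0,0,-15,0],[0,0,-40,0],[0,0,-80,0],[-15,-6,-120,0],[-50,-20,-160,0],[-85,-35,-180,4],[-120,-50,-180,8],[-158,-65,-180,14],[-195,-81,-180,14],[-232,-97,-180,14],[-270,-112,-180,14],[-308,-128,-180,14],[-345,-144,-180,14],[-380,-160,-180,14],[-402,-168,-180,14],[-402,-168,-180,14],[-402,-168,-180,14],[-402,-168,-180,14]]}}

```text
clock: 15.83
eef_pos: [0.5029, -0.3193, 0.2176]
tool_rot: [0.678, 0.735, 0.0, -0.002]
force: [0.6, 1.2, -1.3]
width: 0.0187
```

Run:
```python
from h import *
wr('w9.png')
```

```text
t15.83 p [ 502.9 -319.3  217.6] x [-0.0802  0.9968  0.0032] y [ 0.9968  0.0802 -0.0018] z [-0.002  0.003 -1.   ] yaw_y 4.60 F [ 0.6  1.2 -1.3] w 0.0187 q [-0.04  0.41  0.66  1.79 -0.29  1.05  0.81]
```

View pics/w9.png

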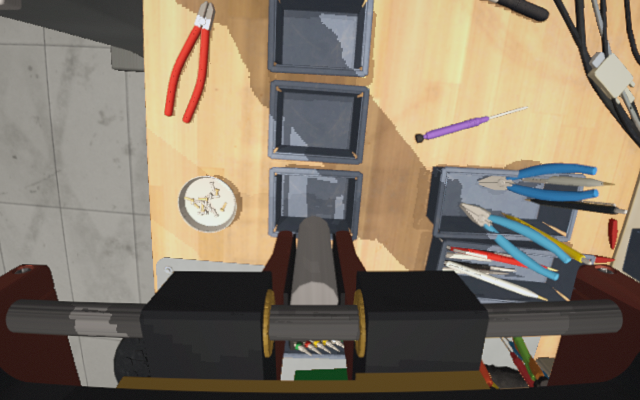

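Run:
```python
from h import *
o,M=st();c=camera('wrist');T=wristT(o,c)
img=c['img'];a=img[70:245,250:385,::-1];cv2.imwrite('pics/w9z.png',cv2.resize(a,None,fx=3,fy=3,interpolation=2))
k=pt(c,[[270,82],[368,86],[363,163],[268,158]],.048,T)[:,:2];print(k,k.mean(0))
k2=pt(c,[[272,169],[360,173]],.048,T)[:,:2];print(k2)
d=k.mean(0)-o['eef_pos'][:2];print('tool',d@M[:2,0]*1000,d@M[:2,1]*1000, np.degrees(np.arctan2(*(k[1]-k[0])[::-1])),np.linalg.norm(k[1]-k[0]),np.linalg.norm(k[0]-k[3]))
print(pt(c,[[314,216]],.0325,c['mount'])*1000)
```

```text
t15.88 p [ 503.2 -318.7  217.6] x [-0.0814  0.9967  0.0033] y [ 0.9967  0.0814 -0.0015] z [-0.0018  0.0032 -1.    ] yaw_y 4.67 F [-0.   0.5 -0.9] w 0.0184 q [-0.04  0.41  0.66  1.79 -0.29  1.05  0.81]
[[ 0.45444279 -0.22905004]
 [ 0.54596912 -0.2251323 ]
 [ 0.54971777 -0.29790669]
 [ 0.456134   -0.30059904]] [ 0.50156592 -0.26317202]
[[ 0.46061221 -0.31123485]
 [ 0.54792516 -0.30811921]]
tool 55.47725393283595 2.9027278751377503 2.451026392382574 0.0916101389680024 0.07156897602898014
[[ 7.3918661  -0.08883713 32.5       ]]
```

View pics/w9z.png

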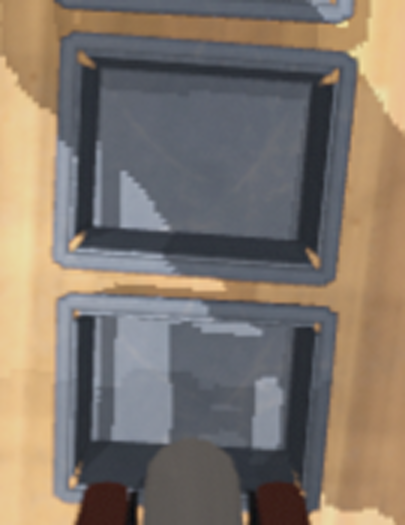

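{"method": "apply_moves", "body": {"targets": [[20,1,0,2],[45,3,20,2],[57,3,50,2],[57,3,80,2],[57,3,100,2],[57,3,110,2],[57,3,110,2],[57,3,110,2]]}}

```text
clock: 16.6
eef_pos: [0.5019, -0.2608, 0.1083]
tool_rot: [0.69, 0.724, 0.001, -0.002]
force: [0.6, 0.6, 0.1]
width: 0.0187
```

Run:
```python
from h import *
o,M,c,T=wr('w10.png')
c=camera('side');save('side10.png',c);cv2.imwrite('pics/side10z.png',cv2.resize(c['img'][130:280,260:410,::-1],None,fx=4,fy=4,interpolation=2))
```

```text
t16.60 p [ 501.9 -260.8  108.3] x [-0.048   0.9988  0.0031] y [ 0.9988  0.048  -0.0014] z [-0.0015  0.0031 -1.    ] yaw_y 2.75 F [0.6 0.6 0.1] w 0.0187 q [-0.08  0.5   0.59  1.95 -0.38  0.81  0.77]
```

View pics/w10.png

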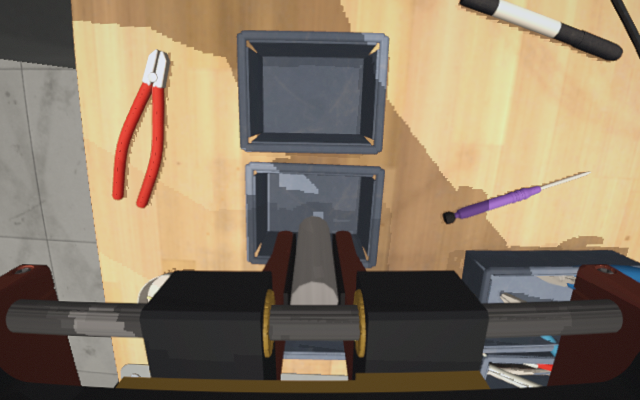

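View pics/side10z.png

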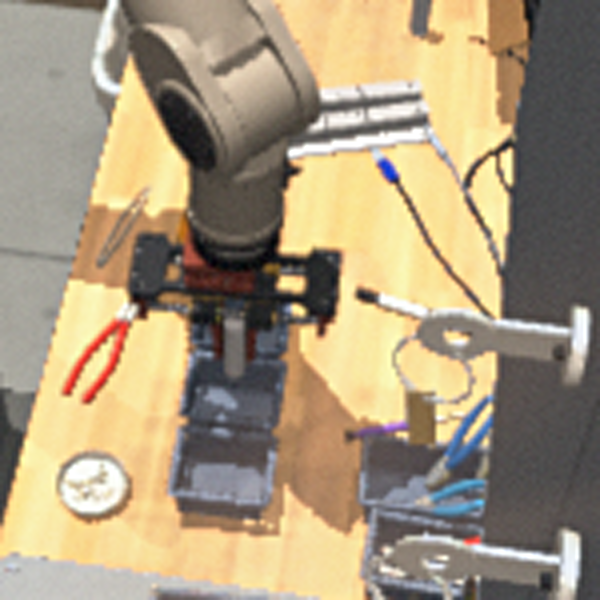

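Run:
```python
from h import *
o,M=st();c=camera('wrist');T=wristT(o,c)
k=pt(c,[[249,163],[384,168],[378,267],[247,264],[388,36],[383,153],[238,150]],.048,T)[:,:2]
print(((k-o['eef_pos'][:2])@M[:2,:2])*1000)
```

```text
t16.70 p [ 502.5 -261.6  109.3] x [-0.0473  0.9989  0.0023] y [9.989e-01 4.730e-02 8.000e-04] z [ 7.0e-04  2.3e-03 -1.0e+00] yaw_y 2.71 F [-0.6 -0.1 -0.6] w 0.0185 q [-0.08  0.5   0.59  1.95 -0.38  0.81  0.77]
[[ 34.93011999 -43.22436144]
 [ 31.5463237   46.77076564]
 [-41.23533912  46.50539503]
 [-38.7898291  -48.5130014 ]
 [113.73629223  45.34630221]
 [ 41.59066219  45.58292303]
 [ 43.60871123 -50.09573337]]
```

{"method": "apply_moves", "body": {"targets": [[-1,0,25,0],[-1,0,50,0],[-1,0,65,0],[-1,0,71,0],[-1,0,73,0],[-1,0,73,0],[-1,0,73,0]]}}

```text
clock: 17.33
eef_pos: [0.5035, -0.263, 0.0376]
tool_rot: [0.69, 0.724, 0.002, 0.0]
force: [0.5, -0.3, -1.4]
width: 0.0186
```

{"method": "apply_moves", "body": {"targets": [[0,0,1,0],[0,0,2,0],[0,0,2.7,0],[0,0,2.7,0]]}}

```text
clock: 17.67
eef_pos: [0.5036, -0.263, 0.0351]
tool_rot: [0.69, 0.724, 0.002, 0.001]
force: [0.2, -0.6, -0.3]
width: 0.0186
```

{"method": "apply_moves", "body": {"targets": [[0,0,0.5,0],[0,0,1,0],[0,0,1,0]]}}

```text
clock: 17.92
eef_pos: [0.5037, -0.2631, 0.0349]
tool_rot: [0.69, 0.723, 0.002, 0.001]
force: [-1.9, 0.8, 8.0]
width: 0.0183
```

Contact with the floor. Open a little to let it stand, then rise straight up.

{"method": "apply_moves", "body": {"targets": [[0,0,-0.3,0],[0,0,-0.3,0],[0,0,-0.3,0],[0,0,-0.3,0],[0,0,-0.3,0]], "hand": -0.27}}

```text
clock: 18.33
eef_pos: [0.5037, -0.263, 0.0351]
tool_rot: [0.69, 0.724, 0.002, 0.001]
force: [-0.3, 0.5, 0.1]
width: 0.0323
```

{"method": "apply_moves", "body": {"targets": [[0,0,-5,0],[0,0,-15,0],[0,0,-30,0],[0,0,-50,0],[0,0,-80,0],[0,0,-120,0],[-30,0,-160,0],[-50,0,-190,0],[-50,0,-190,0],[-50,0,-190,0]]}}

```text
clock: 19.17
eef_pos: [0.5059, -0.3159, 0.2282]
tool_rot: [0.691, 0.722, 0.003, 0.003]
force: [-0.2, -0.5, -0.5]
width: 0.0322
```

Run:
```python
from h import *
o,M,c,T=wr('w11.png')
c=camera('side');save('side11.png',c);cv2.imwrite('pics/side11z.png',cv2.resize(c['img'][100:280,260:410,::-1],None,fx=3,fy=3,interpolation=2))
c=camera('scene');save('scene11.png',c);cv2.imwrite('pics/scene11z.png',cv2.resize(c['img'][150:300,150:350,::-1],None,fx=3,fy=3,interpolation=2))
```

```text
t19.17 p [ 505.9 -315.9  228.2] x [-0.044  0.999 -0.001] y [0.999  0.044  0.0085] z [ 8.5e-03 -6.0e-04 -1.0e+00] yaw_y 2.52 F [-0.2 -0.5 -0.5] w 0.0322 q [-0.06  0.4   0.68  1.78 -0.29  1.05  0.77]
```

View pics/w11.png

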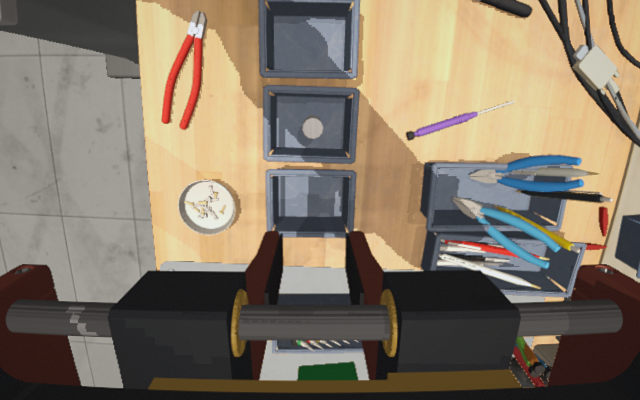

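View pics/side11z.png

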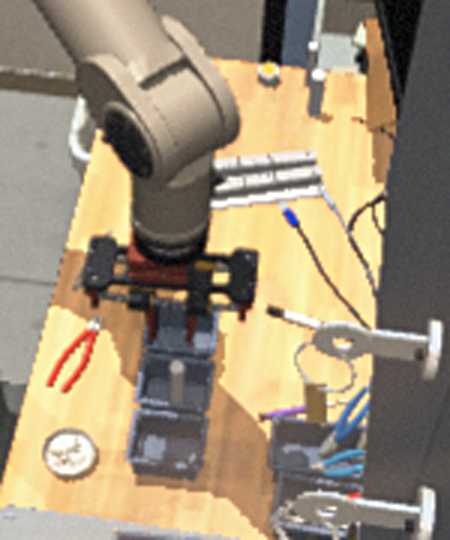

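View pics/scene11z.png

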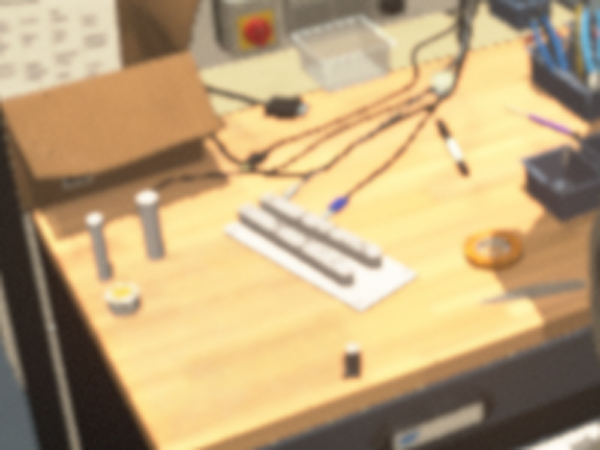

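The wrist view shows the bar upright in the middle bin, with its top at (313,128). The left and right bins are empty. The scene view shows the two back bars still standing where they were, and the gripper is clear of everything.

```bash
python3 -c "
from station import finish_job
print(finish_job())"
```

```text
the job is handed in; nothing more can be done
None
```

The near-left bar gauged as the 19 mm one. It now stands upright in the middle bin, and I handed the job in at about 19 s.

- **Gauging:** I set the bar down in the mouth of the gauge and slid it along the slot. It wedged at about 7 N, at gauge x ≈ +22 mm, roughly midway between the two long lines. After I let go, the wrist picture showed it still there between the lines. The finger opening of about 18.7–19 mm agrees with this size.
- **Placing:** I gripped the bar again, pulled it free towards the mouth, lifted it and lowered it into the middle bin until it touched the floor. Then I opened the fingers and moved clear.
- **Last checks:** The wrist and side pictures show the bar standing in the middle bin. The wrist picture shows the other two bins empty. The scene picture shows the two back bars standing where they were, and the outside force on the tool read about 0 N.
- **Disagreement:** The side and wrist cameras differed by about 5 mm on the middle bin's centre. I used the wrist view, and the bar went in without touching the walls. No check failed.

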